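Set the board-stop dial of a soldering fixture to 7 and lock it

ROBOT

A 6-joint arm with a two-finger parallel gripper is mounted at the origin on the work surface. World frame = base frame: x ahead of the robot, y to its left, z up, the work surface at z = 0. Lengths are in m, angles in rad, forces in N, time in s.
With the tool pointing down it reaches from about 0.425 to 0.95 m from the base axis. Payload 14.7 kg.
Tool frame: the origin (TCP) lies where the fingers leave the gripper's body, on its centre line; the fingertips stand 73 mm ahead of it and the grasp point (between the pads) lies 54 mm ahead of it; z points along the fingers, y is the direction in which the jaws open and shut (so a half turn about z gives the same grasp; the last joint's range is limited). The gripper opens to 85 mm and grips with 20 to 120 N. Pads are 22 mm wide; open, the fingers measure 114 mm over their backs; the gripper's body (76 mm by 85 mm) begins 54 mm behind the grasp point. The pads swing forward as they close: fully open they stand 13 mm farther back than shut.
Start: joints at [1.181, 0.48, 1.596, -0, 1.065, -0.047], TCP at [0.218, 0.612, 0.304] pointing down, gripper open.
Joint ranges: [-2.75, 2.75], [-0.82, 2.05], [0.23, 2.67], [-1.56, 4.7], [0.09, 2.69], [-2.92, 2.92]. Speed limits (rad/s): [1.89, 1.89, 2.39, 3.01, 3.01, 3.01].

INTERFACE

Orientations are given as a unit quaternion [w, x, y, z].
In Python, from workcell import arm, optics, finish_job gives the robot as it stands.
- The arm moves only by the tool move_arm, never from a script. Its argument "deltas" is text: rows parted by semicolons, each of 5 numbers parted by spaces: the shift along the world's x, y, z in mm, then the turn about the world's z in degrees, then the finger opening in mm, from 0 to 85.4. A call has 1 to 5 rows; each row shifts and turns the commanded pose from where the row before left it; what a row does not reach is not made up. A row lasts 1/8 s, in which the tool goes at most 62.5 mm and 10.7 degrees, less where a joint would pass 70% of its speed; a pose out of reach is approached as far as the arm can. A call with a gripper value outside its range is refused whole. The fingers move at their own pace and stop on an object; "squeeze" is the grip in N (left out, the last holds). Time passes only in rows, so rows that do not move let the fingers close. It gives the time, the measured TCP pose, the force and the opening at its end, in the units of the state.
- arm.get_obs(): the state, without advancing time (a new reading comes with each control period).
- optics.read_camera(name): name is "side" or "top" or "wrist"; returns a dict with "image" (400x640x3 uint8, red, green, blue), "range_z" (400x640 float32, m along the optical axis (not along the pixel's ray), 0 where there is no reading), "camera_matrix" (3x3 intrinsics, pixels), "T" (4x4, takes a point from camera to world coordinates); the wrist camera has in their place "mount" (4x4, takes a point from camera to tool coordinates, whose origin is the TCP and whose axes are the flange's). Camera axes: x right, y down, z forward; pixel columns grow to the right and rows downward; lengths in m; the calibration is good to about 2 mm. A picture is of the moment at which its call begins: read the wrist's pose just before it.
- finish_job(): hands the job in, once; it reports no verdict.
Trained networks look in a picture, given as the dict that the camera call returned (one of the last four; its "shot" number tells which), for a name from the list of things; names that differ only in an ending like _2 or _b are one class to them, and where a whole thing is asked for, a point or a joint stands for the part that bears it (a point fixed in the world has none). Each returns a list of dicts, best first, with "score" (0 to 1); they miss things now and then, are a little off and sometimes report something else, mostly with a low value. They report only what shows in the picture. A call takes as long as a camera call.
- optics.look_for(picture, label): "xyz" ([x, y, z] in m, in world coordinates, good to about 4 mm: the middle of the surface that is visible of it).
- optics.cut_out(picture, label): "mask" (400x640 bool, what is visible of it).
The state is a dict: "time_s": time; "q": joint angles; "joint_vel": joint speeds; "joint_efforts": joint torques, N m; "position": TCP position; "tool_rot": TCP orientation; "wrist_force": force on the tool from outside, world axes, zero at the start; "ft_torque": the same for the moment, N m; "grip_width": finger opening in m.
Only numpy, scipy, OpenCV 4.12 (cv2) and the standard library are available. Lean on these libraries where they do the work, as an engineer would, in place of code of your own. Each camera call takes 0.05 s, during which the arm holds its last target.

TASK

Set the board-stop dial of the soldering fixture to 7: press its spring-loaded knob down until the clutch takes hold, without forcing the clutch, and turn it until the 7 stands in the middle of the window. Then let the knob come back up and swing the index lever in until its nose is fully seated in the drum's notch, without forcing it. Leave the module, the solder spool and the pendant where they are.

Things in the scene. Friction and masses are not known exactly. Their poses are not given: they have to be found in the camera images.
- dial_axis (a point): On the vertical axis of dial and knob, at the top of the white cover plate of the setting head (84 mm above the bench). Head 160 x 156 mm, blue sides, on an aluminium plate (220 x 440 mm, top 40 mm above the bench). Its axes are the fixture's: z up, x from the knob towards the window, y towards the module; the index lever lies on the -y side.
- window (a point): Centre of the small black-framed clear window (22 x 26 mm) in the cover, 45 mm from the dial axis along the fixture's +x. It shows one black numeral (14 mm high, its top pointing away from the knob) on the white drum under the cover; two short black marks at its sides show the middle.
- knob_grip (a point): Centre of the black knob's grip, on the dial axis, 33 mm above the cover while the knob is up: an upright ribbed cylinder, 46 mm in diameter and 36 mm tall (14 to 50 mm above the cover when up), on a flange 66 mm in diameter, 4 mm thick, 10 mm above the cover when up.
- knob: The push-to-turn knob; origin on the dial axis at bench level (while up). Up, it turns freely and moves nothing; pressed, its clutch turns the drum the same way and angle, after up to 8 degrees of play. The clutch has teeth with a gap every 30 degrees; where they stand cannot be seen. A spring lifts it when released.
- knob_press (a joint): Press depth of the knob, m: 0 up, 0.008 at the bottom. Spring: 2 N at 0, then 1 N per mm. At 0.002 the knob's teeth meet the drum's: in a gap they slide on down; tooth on tooth (as left at first) the knob stops hard there until it is turned a little. Meshed from 0.005 on.
- drum_angle (a joint): Angle of the numbered drum, rad, growing as it turns clockwise seen from above. Number n (0 to 9) stands in the middle of the window at n x 0.6283, so the 7 at 4.398; numbers rise as it turns clockwise. End stops just beyond 0 and 9. Stiff, about 0.12 N m; stays where it is left.
- drum: The white drum under the cover, 124 mm in diameter, ten numerals on its top face, ten notches in its rim, one for each number. Origin on the dial axis at bench level. It cannot be reached except through the knob's clutch and the index lever. It also drives the board stop that stands out at the head's +y side.
- lever_angle (a joint): Angle of the index lever, rad: 0 with its nose home in a notch (its stop), up to 0.5 swung out, away from the drum (clockwise from above). Light friction, stays where it is left. The nose enters the notch only if the number is within about 0.06 rad of the window's middle, and then draws the drum true; else it rests on the rim at about 0.1.
- pawl: The flat steel index lever on the -y side of the head; origin at bench level under its pivot. Only its finger post is meant to be handled.
- pawl_pivot (a point): On the lever's vertical pivot axis, level with the cover's top; 62 mm along -x and 70 mm along -y from the dial axis in the fixture's axes.
- pawl_post (a point): On the axis of the lever's upright black finger post (14 mm in diameter, top 107 mm above the bench), 12 mm below its top, 104 mm from the pivot. The post is free down to 70 mm above the bench. With the lever home the post stands at x 35, y -108 mm from the dial axis in the fixture's axes, its side 23 mm from the cover's edge.
- module: Bystander: electronics module (green board in a black frame on a finned aluminium heat sink, 96 x 80 x 42 mm) on the plate, on the +y side of the head; origin under its centre.
- spool: Bystander: upright solder wire spool with green flanges, 60 mm in diameter, 48 mm high, on the bench beyond the plate's -y end; origin under its centre.
- pendant: Bystander: white hand-held pendant, 85 x 190 x 28 mm, flat on the bench beyond the plate on the +x side; origin under its centre.

How it is judged:
By the outcome, as a careful person would: the job done as asked, in the order asked, and still so for the second after the job is handed in, with the robot touching nothing.
It also fails if it takes over 67 s, if anything falls off the work surface, if the arm or the gripper's body presses on something with over 40 N, if the wrist force passes 120 N, or if a joint passes its speed limit or range.

## Working session

There is one attempt and no reset: what is moved stays moved. The work goes in short steps, Python scripts to look and compute and a tool call to move; the robot and the scene stay as the last step left them, time stands still between calls to the robot, and variables do not carry over. Pictures are saved under pics/ and viewed, and the job is handed in when it is done.

Besides the shell and the picture viewer there is one more tool, called after "Emit:" by a JSON object that holds its "name" and its "arguments", one argument or row to a line. move_arm: Moves the arm, as the interface text tells. Its arguments: {"type":"object","properties":{"deltas":{"type":"string"},"squeeze":{"type":"number"}},"required":["deltas"]}

```bash
ls; mkdir -p pics
cat > h.py <<'E'
import numpy as np, cv2
from workcell import arm, optics, finish_job
def save(p,name,crop=None,scale=1):
    im=p["image"][:,:,::-1]
    if crop: r0,r1,c0,c1=crop; im=im[r0:r1,c0:c1]
    if scale!=1: im=cv2.resize(im,None,fx=scale,fy=scale,interpolation=cv2.INTER_CUBIC)
    cv2.imwrite("pics/"+name,im)
def pt(p,u,v,T,z=None):
    K=p["camera_matrix"]; d=np.array([(u-K[0,2])/K[0,0],(v-K[1,2])/K[1,1],1])
    if z is None: return (T@np.r_[d*p["range_z"][int(v),int(u)],1])[:3]
    w=T[:3,:3]@d; return T[:3,3]+w*(z-T[2,3])/w[2]
def wT(p,o):
    from scipy.spatial.transform import Rotation as R
    q=o["tool_rot"]; T=np.eye(4); T[:3,:3]=R.from_quat([q[1],q[2],q[3],q[0]]).as_matrix(); T[:3,3]=o["position"]
    return T@p["mount"]
E
python3 - <<'E'
from h import *
o=arm.get_obs(); print(o)
for n in ["top","side"]:
    p=optics.read_camera(n); save(p,n+"0.png")
    for l in ["dial_axis","window","knob_grip","pawl_pivot","pawl_post","module","spool","pendant"]:
        r=optics.look_for(p,l); print(n,l,[(np.round(x["xyz"],4),round(x["score"],2)) for x in r[:2]])
E
```

```text
pics
{'time_s': 0.0, 'q': array([ 1.18138361e+00,  4.80875497e-01,  1.59688531e+00,  2.15858605e-05,
        1.06509076e+00, -4.66319224e-02]), 'joint_vel': array([-9.63633796e-04, -7.15645655e-05,  2.79461887e-04, -1.49776157e-03,
        8.31580753e-04,  7.33125688e-04]), 'joint_efforts': array([-1.18704338e-03, -9.50663924e+01, -4.30168569e+01, -5.15719730e-04,
        1.31782753e-02,  3.28636702e-05]), 'position': array([0.21833895, 0.61188199, 0.30323974]), 'tool_rot': array([-1.45365451e-04,  1.70557661e-01,  9.85347496e-01, -6.12510478e-04]), 'wrist_force': array([-0.63023091,  0.59349596, -0.33537157]), 'ft_torque': array([-0.05135303,  0.0109187 , -0.01323598]), 'grip_width': 0.0854001592897663}
top dial_axis [(array([0.5713, 0.0618, 0.0375]), 0.7), (array([0.7704, 0.1071, 0.0302]), 0.21)]
top window [(array([0.5692, 0.0623, 0.0369]), 0.94)]
top knob_grip [(array([0.5734, 0.0315, 0.1279]), 0.82)]
top pawl_pivot [(array([0.57  , 0.0646, 0.039 ]), 0.88)]
top pawl_post [(array([ 0.5785, -0.0693,  0.0638]), 0.81)]
top module [(array([0.5564, 0.224 , 0.0688]), 0.78)]
top spool [(array([ 0.5639, -0.2046,  0.0492]), 0.91)]
top pendant [(array([0.7712, 0.1084, 0.028 ]), 0.75), (array([ 0.5768, -0.0705,  0.067 ]), 0.69)]
side dial_axis [(array([0.5418, 0.0053, 0.0408]), 0.68)]
side window [(array([0.544 , 0.007 , 0.0415]), 0.72), (array([ 0.5807, -0.0759,  0.0668]), 0.29)]
side knob_grip [(array([0.5591, 0.0228, 0.1172]), 0.7)]
side pawl_pivot [(array([0.5418, 0.007 , 0.0466]), 0.9)]
side pawl_post [(array([ 0.5777, -0.0786,  0.0672]), 0.75)]
side module [(array([0.545 , 0.2163, 0.0755]), 0.73)]
side spool [(array([0.5443, 0.0031, 0.0414]), 0.74), (array([ 0.5538, -0.2104,  0.0483]), 0.65)]
side pendant [(array([0.7563, 0.1012, 0.0274]), 0.63)]
```

View pics/top0.png

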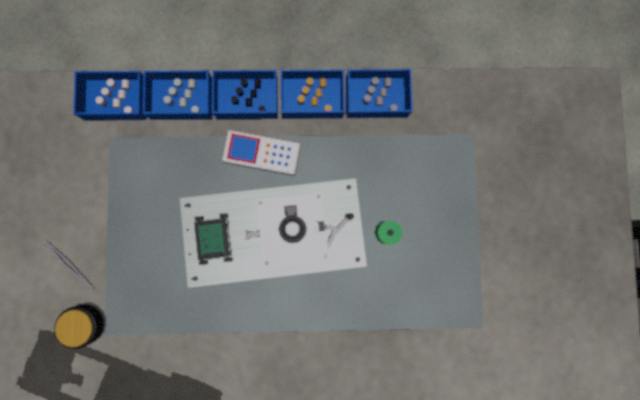

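View pics/side0.png

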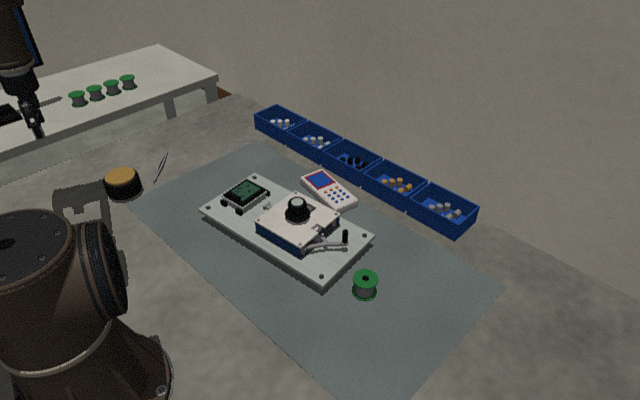

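Emit:
{"name": "move_arm", "arguments": {
  "deltas": "32 -53 2 0 85;32 -53 3 0 85;32 -53 3 0 85;32 -53 3 0 85;32 -53 3 0 85"
}}

```text
time_s: 1.52
position: [0.3792, 0.3455, 0.3182]
tool_rot: [0.0, 0.17, 0.985, 0.0]
wrist_force: [1.6, 0.6, 0.2]
grip_width: 0.0854
```

Run:
```python
from h import *
p=optics.read_camera("top"); save(p,"top1.png",(170,300,170,420),3.2)
```

```text
(no output)
```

View pics/top1.png

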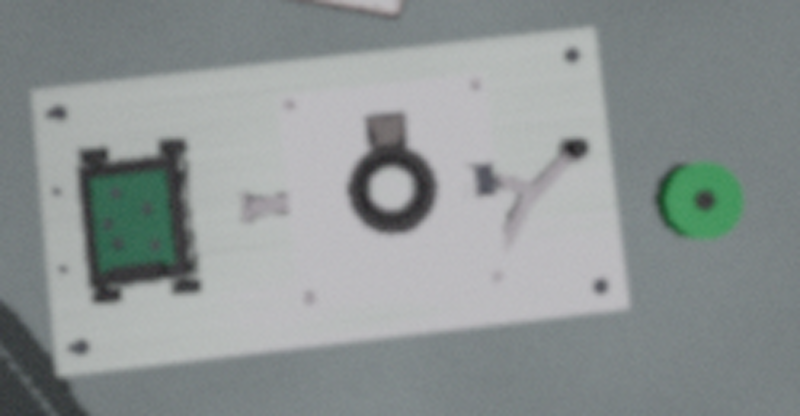

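Emit:
{"name": "move_arm", "arguments": {
  "deltas": "32 -53 2 0 85;32 -53 3 0 85;32 -53 3 0 85;32 -53 3 0 85;32 -53 3 0 85"
}}

```text
time_s: 2.2
position: [0.5393, 0.0803, 0.3323]
tool_rot: [0.0, 0.171, 0.985, 0.0]
wrist_force: [0.7, 0.9, -0.5]
grip_width: 0.0852
```

Run:
```python
from h import *
o=arm.get_obs(); p=optics.read_camera("wrist"); save(p,"w1.png")
print(p["mount"].round(3),o["q"].round(3),o["position"])
```

```text
[[-0.001 -0.958 -0.287  0.073]
 [ 1.    -0.001 -0.    -0.001]
 [-0.    -0.287  0.958 -0.069]
 [ 0.     0.     0.     1.   ]] [ 0.092  0.304  1.804  0.     1.033 -1.136] [0.53933762 0.08029388 0.33226349]
```

View pics/w1.png

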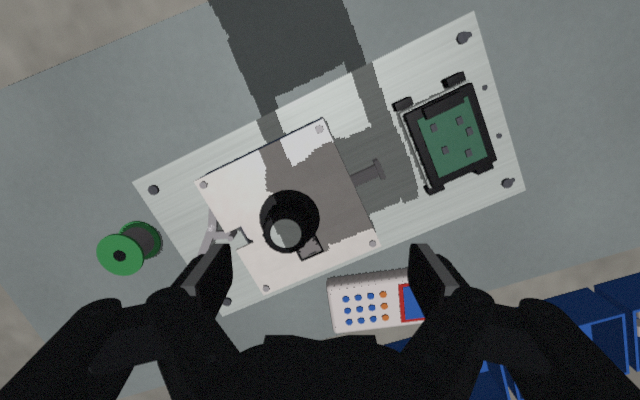

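Emit:
{"name": "move_arm", "arguments": {
  "deltas": "55 -25 0 -10 85;50 -25 0 -10 85;0 0 0 0 85"
}}

```text
time_s: 2.62
position: [0.6462, 0.0303, 0.3312]
tool_rot: [0.0, 0.341, 0.94, -0.0]
wrist_force: [-0.4, 0.4, -0.2]
grip_width: 0.0853
```

Run:
```python
from h import *
o=arm.get_obs(); p=optics.read_camera("wrist"); save(p,"w2.png"); T=wT(p,o)
np.savez("w2.npz",T=T,K=p["camera_matrix"],r=p["range_z"],image=p["image"])
print(o["q"].round(3),o["position"])
for l in ["dial_axis","window","knob_grip","pawl_pivot","pawl_post"]:
    r=optics.look_for(p,l); print(l,[(np.round(x["xyz"],4),round(x["score"],2)) for x in r[:2]])
```

```text
[ 0.     0.451  1.574 -0.     1.116 -0.874] [0.64615756 0.03030666 0.33119162]
dial_axis [(array([0.5868, 0.0517, 0.0389]), 0.94), (array([0.5748, 0.0334, 0.1304]), 0.41)]
window [(array([0.5847, 0.055 , 0.0432]), 0.94), (array([0.5739, 0.0381, 0.1336]), 0.6)]
knob_grip [(array([0.5736, 0.0315, 0.1336]), 0.77), (array([0.5858, 0.2025, 0.0733]), 0.39)]
pawl_pivot [(array([0.5879, 0.0524, 0.044 ]), 0.7)]
pawl_post [(array([ 0.5806, -0.0801,  0.0654]), 0.93)]
```

View pics/w2.png

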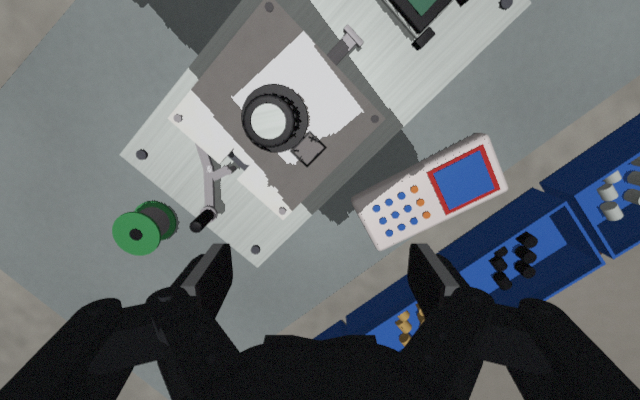

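Run:
```python
from h import *
d=np.load("w2.npz"); p={k:d[k] for k in("image",)}; p["camera_matrix"]=d["K"];p["range_z"]=d["r"];T=d["T"]
save(p,"w2b.png",(110,190,270,350),7)
save(p,"w2c.png",(60,240,160,400),3.3)
S=[(269,7),(179,118),(282,211),(375,119)]
P=[pt(p,u,v,T,.084) for u,v in S]; print(np.round(P,4), np.mean(P,0))
for a in range(4): print(np.linalg.norm(P[a]-P[(a+1)%4]), np.degrees(np.arctan2(*(P[(a+1)%4]-P[a])[[1,0]])))
print("win",pt(p,309,149,T,.084),"knobtop",pt(p,268,121,T,.134),pt(p,268,121,T), "post", pt(p,206,214,T))
print(pt(p,225,150,T),pt(p,300,60,T))
```

```text
[[ 0.4949  0.0943  0.084 ]
 [ 0.5094 -0.044   0.084 ]
 [ 0.652  -0.0311  0.084 ]
 [ 0.6387  0.1087  0.084 ]] [0.5737544  0.03196316 0.084     ]
0.1390281058507692 -84.03057956777002
0.14322191273861662 5.165705220851177
0.14050566689760102 95.43653060889297
0.14451560129859434 -174.24367836789892
win [0.61869475 0.03708567 0.084     ] knobtop [0.57297708 0.03187144 0.134     ] [0.57303783 0.03203643 0.13499389] post [ 0.60003926 -0.10010548  0.08160598]
[ 0.56262469 -0.03172543  0.08283979] [0.54727297 0.08657879 0.08232972]
```

View pics/w2b.png

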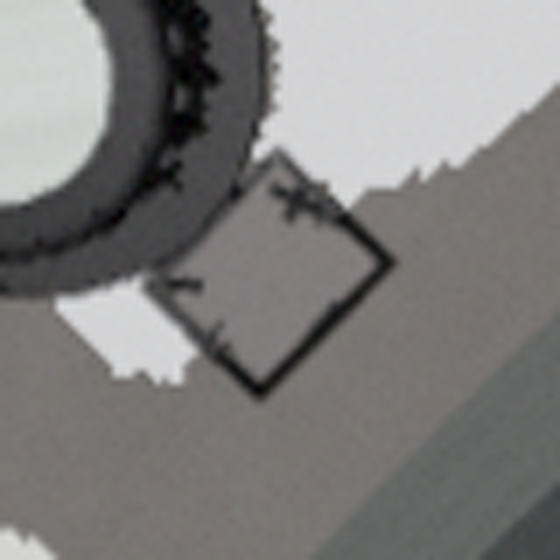

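View pics/w2c.png

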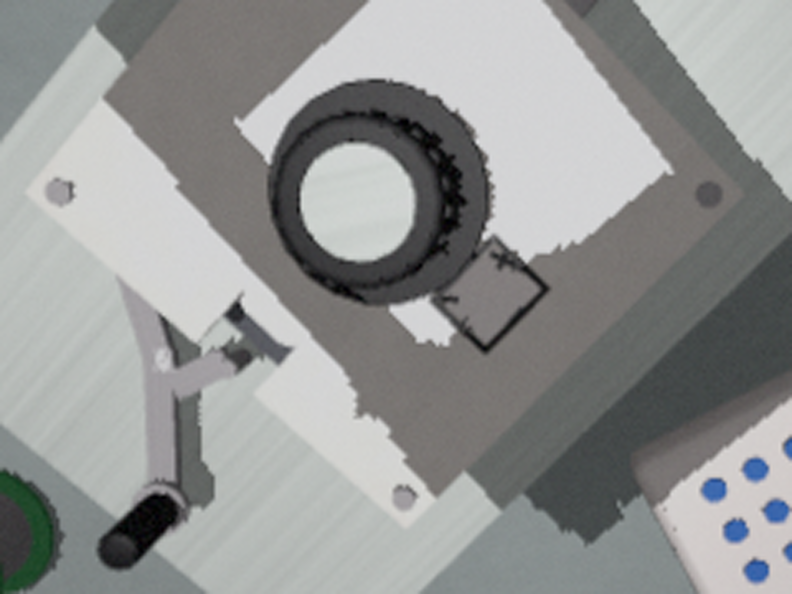

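Emit:
{"name": "move_arm", "arguments": {
  "deltas": "0 0 -55 0 85;5 -10 -50 0 85;0 0 0 0 85"
}}

```text
time_s: 3.3
position: [0.6463, 0.0224, 0.2242]
tool_rot: [-0.003, 0.339, 0.941, -0.001]
wrist_force: [0.3, 0.4, 1.4]
grip_width: 0.0849
```

Run:
```python
from h import *
o=arm.get_obs(); p=optics.read_camera("wrist"); save(p,"w3.png"); T=wT(p,o)
np.savez("w3.npz",T=T,K=p["camera_matrix"],r=p["range_z"],image=p["image"])
print(o["q"].round(3),o["position"])
q=np.linalg.inv(T)@[.6183,.0365,.084,1]; q=p["camera_matrix"]@q[:3]; u,v=(q/q[2])[:2]; print(u,v)
u=int(u);v=int(v); save(p,"w3b.png",(max(v-60,0),v+60,u-60,u+60),5)
```

```text
[-0.012  0.561  1.674 -0.     0.913 -0.892] [0.64628669 0.02235174 0.22418982]
312.4640960555812 165.49424502333446
```

View pics/w3.png

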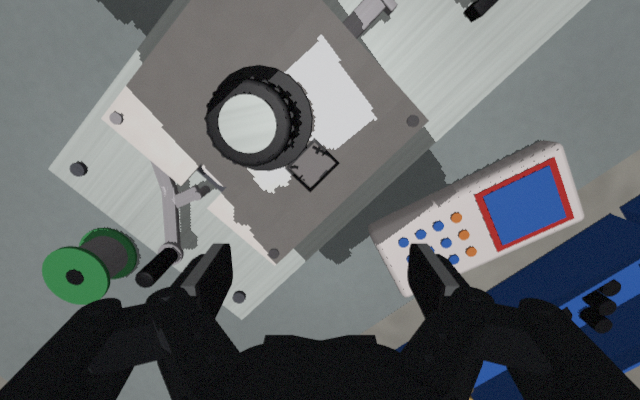

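View pics/w3b.png

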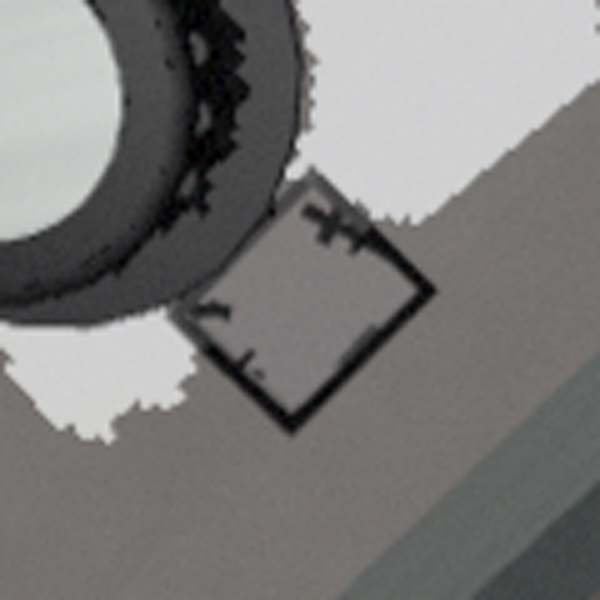

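Run:
```python
from h import *
d=np.load("w3.npz"); p={k:d[k] for k in("image",)}; p["camera_matrix"]=d["K"];p["range_z"]=d["r"];T=d["T"]
g=cv2.cvtColor(p["image"],cv2.COLOR_RGB2GRAY)
# knob top disc
m=np.zeros_like(g); m[80:170,205:300]=(g[80:170,205:300]>150)
n,l,s,c=cv2.connectedComponentsWithStats(m.astype(np.uint8)); i=l[124,247]; print(s[i],c[i])
print("disc",pt(p,*c[i],T,.134),pt(p,*c[i],T)[2])
S=[(116,118),(273,254),(412,121)]
P=[pt(p,u,v,T,.084) for u,v in S]; print(np.round(P,4))
print("centre diag",(P[0]+P[2])/2)
for a in range(2): print(np.linalg.norm(P[a]-P[a+1]), np.degrees(np.arctan2(*(P[a+1]-P[a])[[1,0]])))
```

```text
[ 218   94   58   59 2673] [246.82042649 123.17620651]
disc [0.5726933  0.03209178 0.134     ] 0.1326739184113079
[[ 0.5082 -0.0451  0.084 ]
 [ 0.652  -0.0317  0.084 ]
 [ 0.6379  0.1082  0.084 ]]
centre diag [0.57305131 0.03155437 0.084     ]
0.14445891627870808 5.3126670906634725
0.14067300692775217 95.77638319391332
```

Emit:
{"name": "move_arm", "arguments": {
  "deltas": "-40 5 0 5 85;-33 5 0 5 85;0 0 -10 0 85;0 0 0 0 85"
}}

```text
time_s: 3.85
position: [0.5765, 0.0325, 0.2184]
tool_rot: [0.001, 0.256, 0.967, 0.0]
wrist_force: [0.3, 1.0, 0.9]
grip_width: 0.0853
```

Run:
```python
from h import *
o=arm.get_obs(); print(o["position"],o["tool_rot"],o["q"].round(3),o["wrist_force"],o["ft_torque"])
p=optics.read_camera("side"); save(p,"s2.png",(120,300,180,400),3.5)
p=optics.read_camera("wrist"); save(p,"w4.png")
```

```text
[0.57654964 0.03248867 0.21840433] [1.24454933e-03 2.56012855e-01 9.66672520e-01 3.28060834e-04] [ 0.004  0.48   1.85  -0.     0.81  -1.049] [0.32218039 0.98283214 0.87629679] [ 0.00594657  0.03860645 -0.00377569]
```

View pics/s2.png

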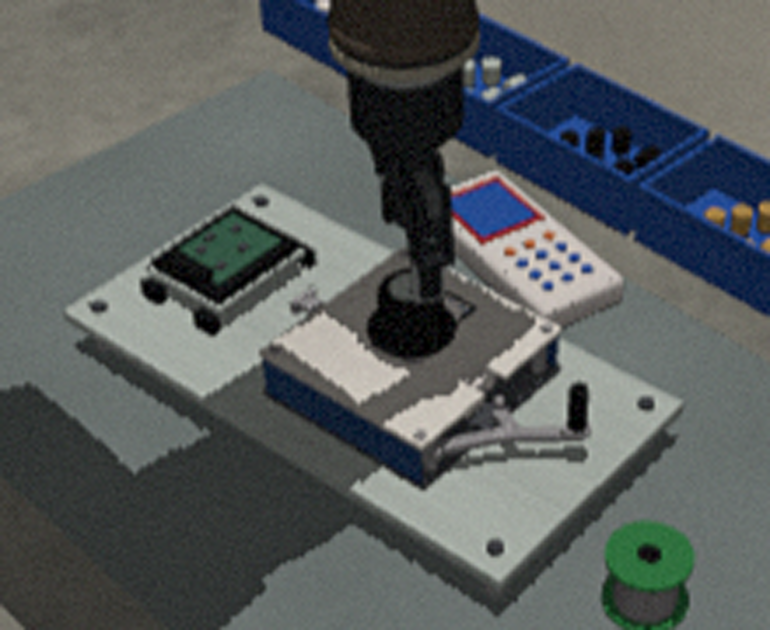

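View pics/w4.png

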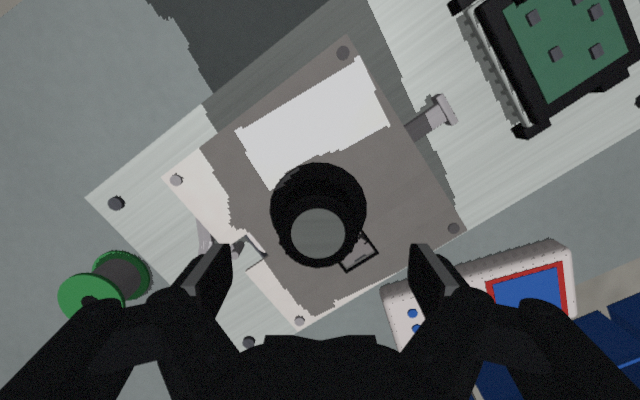

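Emit:
{"name": "move_arm", "arguments": {
  "deltas": "-2 -0.5 -14 0 85;0 0 -14 0 85;0 0 -14 0 85;0 0 0 0 85;0 0 0 0 85"
}}

```text
time_s: 4.58
position: [0.5736, 0.0317, 0.1748]
tool_rot: [-0.0, 0.256, 0.967, -0.0]
wrist_force: [-0.3, 0.6, 0.0]
grip_width: 0.085
```

Emit:
{"name": "move_arm", "arguments": {
  "deltas": "0 0 0 0 44;0 0 0 0 40;0 0 0 0 40;0 0 0 0 40",
  "squeeze": 40
}}

```text
time_s: 5.08
position: [0.5739, 0.032, 0.1753]
tool_rot: [0.001, 0.256, 0.967, 0.0]
wrist_force: [1.6, 4.7, 1.8]
grip_width: 0.0447
```

Emit:
{"name": "move_arm", "arguments": {
  "deltas": "0.2 0.5 0 0 40;0 0 -1 0 40;0 0 -0.5 0 40;0 0 0 0 40"
}}

```text
time_s: 5.58
position: [0.574, 0.0322, 0.1738]
tool_rot: [0.0, 0.256, 0.967, 0.0]
wrist_force: [1.0, 3.2, 8.0]
grip_width: 0.0448
```

Emit:
{"name": "move_arm", "arguments": {
  "deltas": "0 0 0 -3 40;0 0 0 -3 40;0 0 0 0 40"
}}

```text
time_s: 5.95
position: [0.574, 0.0322, 0.1739]
tool_rot: [0.0, 0.306, 0.952, 0.0]
wrist_force: [0.4, 2.0, 10.0]
grip_width: 0.0451
```

Emit:
{"name": "move_arm", "arguments": {
  "deltas": "0 0 0 -4 40;0 0 0 -3 40;0 0 0 0 40"
}}

```text
time_s: 6.32
position: [0.5739, 0.0322, 0.1736]
tool_rot: [0.0, 0.364, 0.932, 0.0]
wrist_force: [1.2, 2.6, 4.5]
grip_width: 0.0448
```

Run:
```python
from h import *
o=arm.get_obs(); print(o["position"],o["wrist_force"],o["ft_torque"])
```

```text
[0.57386387 0.03219511 0.17357686] [1.22603762 2.56770165 4.46354815] [ 0.18606287 -0.05484262  0.02667551]
```

Emit:
{"name": "move_arm", "arguments": {
  "deltas": "0 0 -1 0 40;0 0 -1 0 40;0 0 0 0 40"
}}

```text
time_s: 6.7
position: [0.574, 0.0322, 0.1716]
tool_rot: [0.0, 0.363, 0.932, 0.0]
wrist_force: [2.1, 3.2, 6.9]
grip_width: 0.0449
```

Emit:
{"name": "move_arm", "arguments": {
  "deltas": "0 0 -1 0 40;0 0 -1 0 40;0 0 0 0 40"
}}

```text
time_s: 7.08
position: [0.574, 0.0322, 0.1698]
tool_rot: [0.0, 0.363, 0.932, 0.0]
wrist_force: [1.2, 2.6, 10.3]
grip_width: 0.045
```

Run:
```python
from h import *
o=arm.get_obs(); print(o["position"],o["wrist_force"],o["ft_torque"])
p=optics.read_camera("wrist"); save(p,"w5.png")
p=optics.read_camera("side"); save(p,"s5.png",(180,270,250,370),6)
```

```text
[0.57397357 0.03221041 0.16978704] [ 1.21666678  2.58045945 10.33752814] [ 0.12931142  0.16607295 -0.08143491]
```

View pics/w5.png

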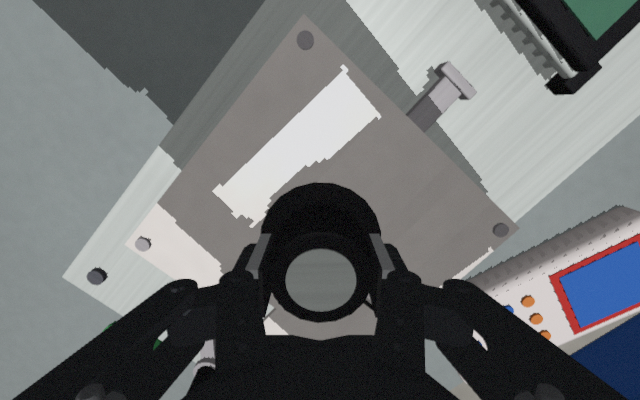

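View pics/s5.png

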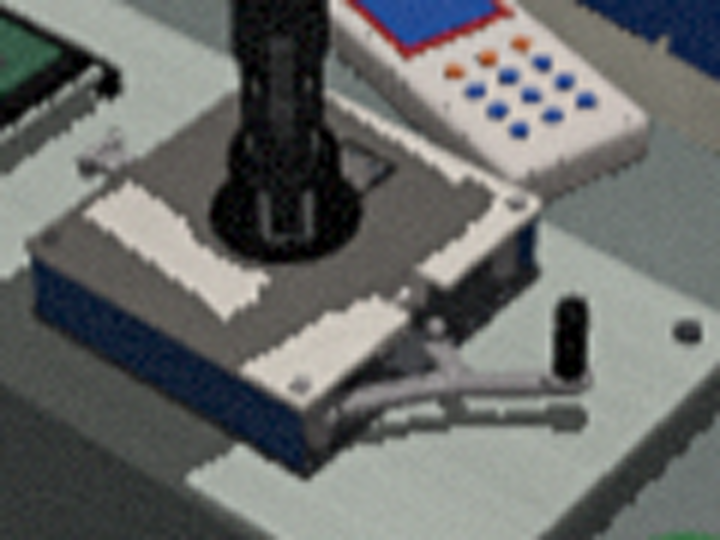

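Emit:
{"name": "move_arm", "arguments": {
  "deltas": "0 0 0 -6 40;0 0 0 -8 40;0 0 0 -8 40;0 0 0 -8 40;0 0 0 0 40"
}}

```text
time_s: 7.8
position: [0.5738, 0.0322, 0.1696]
tool_rot: [0.0, 0.593, 0.805, 0.0]
wrist_force: [0.9, 1.4, 8.7]
grip_width: 0.0449
```

Run:
```python
from h import *
o=arm.get_obs(); print(o["position"],o["wrist_force"],o["ft_torque"],o["q"].round(3))
```

```text
[0.57377218 0.0322218  0.16964028] [0.92895833 1.38289346 8.69685168] [0.28474225 0.23845908 0.02193839] [ 0.003  0.545  1.889  0.     0.707 -0.299]
```

Run:
```python
from h import *
p=optics.read_camera("wrist"); save(p,"w6.png")
o=arm.get_obs(); print(o["position"],o["wrist_force"],o["ft_torque"])
p=optics.read_camera("side"); save(p,"s6.png",(180,270,250,370),6)
```

```text
[0.57376024 0.03219377 0.16961207] [-0.39640334  2.82788525  8.20139449] [0.29540582 0.2666659  0.01250918]
```

View pics/w6.png

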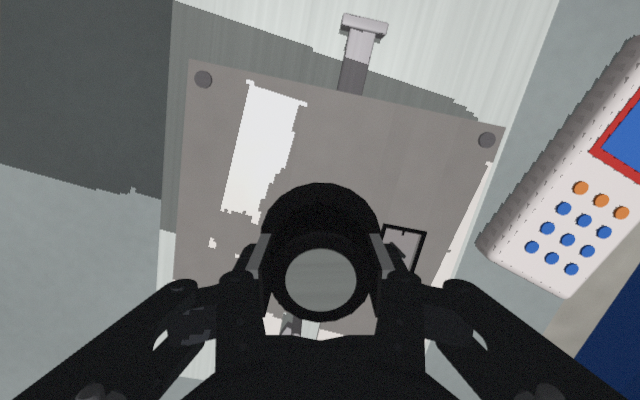

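View pics/s6.png

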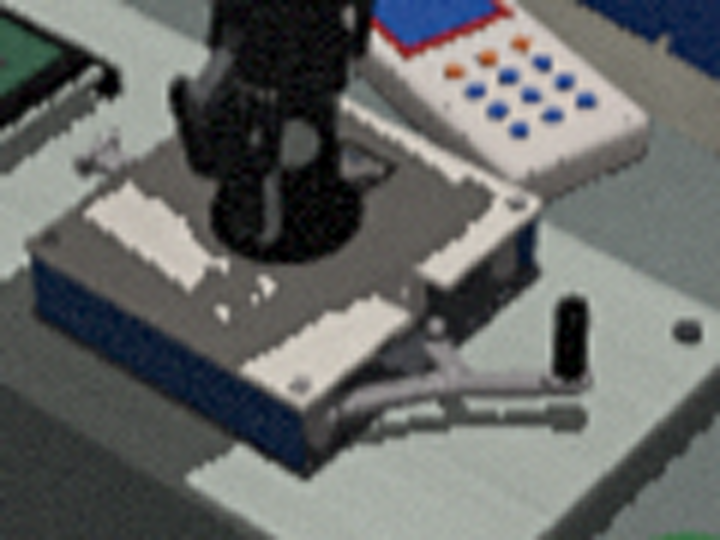

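Run:
```python
import cv2
i=cv2.imread("pics/w6.png"); cv2.imwrite("pics/w6b.png",cv2.resize(i[215:285,360:440],None,fx=7,fy=7,interpolation=cv2.INTER_CUBIC))
```

```text
(no output)
```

View pics/w6b.png

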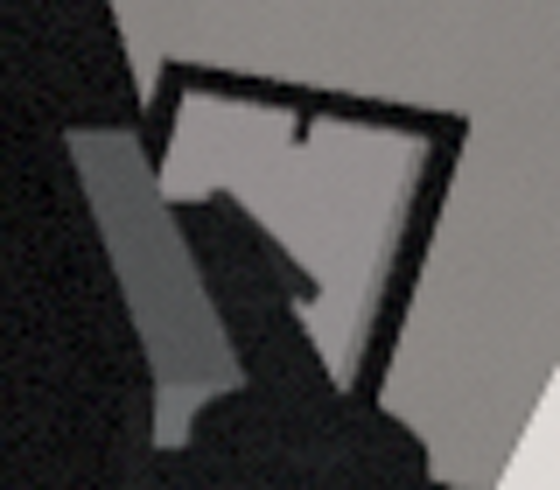

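Emit:
{"name": "move_arm", "arguments": {
  "deltas": "0 0 0 -8 40;0 0 0 -9 40;0 0 0 -9 40;0 0 0 -9 40;0 0 0 0 40"
}}

```text
time_s: 8.52
position: [0.5736, 0.0323, 0.1696]
tool_rot: [-0.0, 0.808, 0.59, 0.0]
wrist_force: [0.2, 2.1, 7.6]
grip_width: 0.0448
```

Emit:
{"name": "move_arm", "arguments": {
  "deltas": "0 0 0 -8 40;0 0 0 -9 40;0 0 0 -9 40;0 0 0 -9 40;0 0 0 0 40"
}}

```text
time_s: 9.15
position: [0.5735, 0.0325, 0.1696]
tool_rot: [-0.0, 0.948, 0.32, -0.0]
wrist_force: [-0.7, 4.2, 8.0]
grip_width: 0.0451
```

Run:
```python
from h import *
o=arm.get_obs(); print(o["position"],o["wrist_force"],o["ft_torque"],o["q"].round(3))
p=optics.read_camera("wrist"); save(p,"w7.png")
```

```text
[0.57350194 0.03246503 0.16957888] [-0.73444494  4.24432216  7.9500958 ] [1.14318944 0.42544114 0.01549139] [4.00e-03 5.45e-01 1.89e+00 1.00e-03 7.07e-01 9.23e-01]
```

View pics/w7.png

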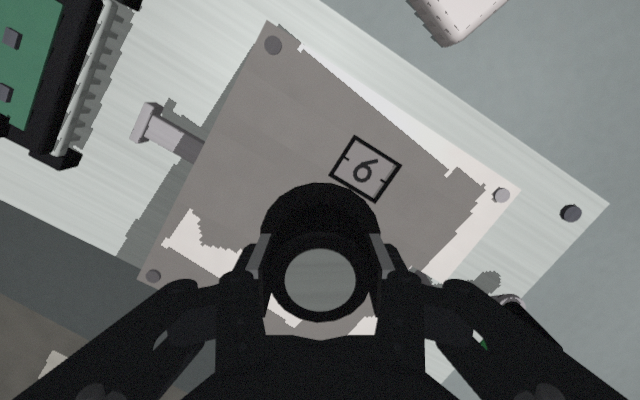

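Emit:
{"name": "move_arm", "arguments": {
  "deltas": "0 0 0 -8 40;0 0 0 -9 40;0 0 0 -9 40;0 0 0 -8 40;0 0 0 0 40"
}}

```text
time_s: 9.82
position: [0.5736, 0.0326, 0.1696]
tool_rot: [-0.0, 1.0, 0.029, 0.0]
wrist_force: [-0.5, 6.5, 7.5]
grip_width: 0.0449
```

Run:
```python
from h import *
o=arm.get_obs(); print(o["position"],o["wrist_force"],o["ft_torque"],o["q"].round(3))
p=optics.read_camera("wrist"); save(p,"w8.png"); save(p,"w8b.png",(125,205,270,370),7)
np.savez("w8.npz",T=wT(p,o),K=p["camera_matrix"],image=p["image"])
```

```text
[0.57359902 0.03259645 0.16957879] [-0.50755035  6.47083996  7.46196801] [1.60130553e+00 1.27284935e-01 6.51425611e-04] [4.000e-03 5.450e-01 1.890e+00 1.000e-03 7.070e-01 1.516e+00]
```

View pics/w8b.png

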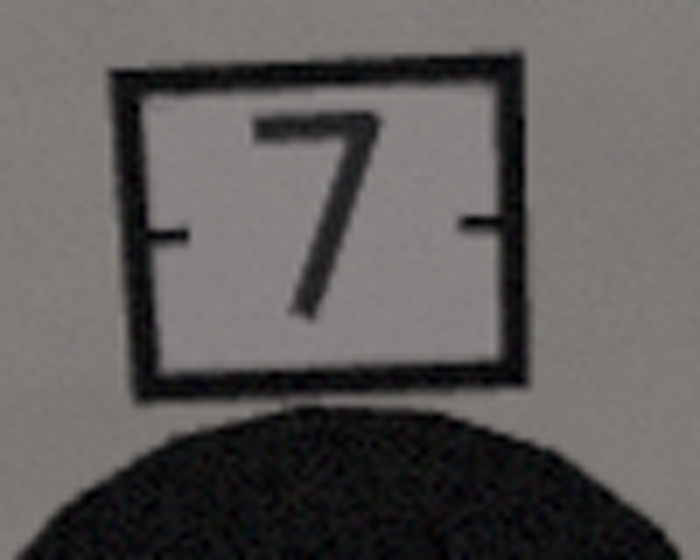

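Run:
```python
import numpy as np,cv2
d=np.load("w8.npz"); im=d["image"]
c=np.array([[112,72],[524,55],[526,384],[136,402]],float)
src=(c/7+[270,125]-0.43).astype(np.float32)
g=cv2.cvtColor(im,cv2.COLOR_RGB2GRAY)
s=20; M=cv2.getPerspectiveTransform(src,np.float32([[40,40],[40+26*s,40],[40+26*s,40+22*s],[40,40+22*s]]))
w=cv2.warpPerspective(g,M,(600,520),flags=cv2.INTER_CUBIC)
cv2.imwrite("pics/rect.png",w)
roi=w[90:430,180:440]; m=(roi<95).astype(np.uint8)
n,l,st,ce=cv2.connectedComponentsWithStats(m); 
for i in range(1,n):
  if st[i][4]>500: print(st[i]+[180,90,0,0,0], ce[i]+[180,90])
```

```text
[  212   100   166   278 15388] [302.59201976 202.29204575]
```

View pics/rect.png

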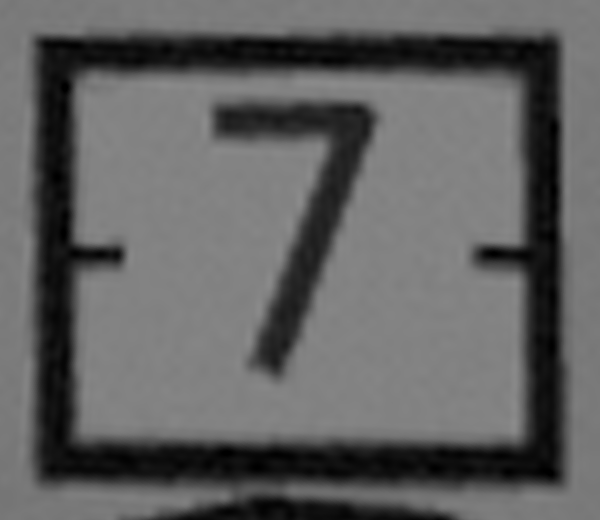

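Emit:
{"name": "move_arm", "arguments": {
  "deltas": "0 0 0 -0.8 40;0 0 0 0 40"
}}

```text
time_s: 10.12
position: [0.5735, 0.0326, 0.1695]
tool_rot: [-0.0, 1.0, 0.023, -0.0]
wrist_force: [0.4, 7.1, 7.0]
grip_width: 0.0452
```

```bash
cat > rect.py <<'E'
import sys
from h import *
o=arm.get_obs(); p=optics.read_camera("wrist"); print(o["position"],o["wrist_force"],o["tool_rot"])
save(p,"w9b.png",(125,205,270,370),7)
E
python3 rect.py
```

```text
[0.57353136 0.0326012  0.16953651] [0.35328582 7.13798499 6.99825989] [-3.32045247e-04  9.99741210e-01  2.27463952e-02 -5.76467885e-05]
```

View pics/w9b.png

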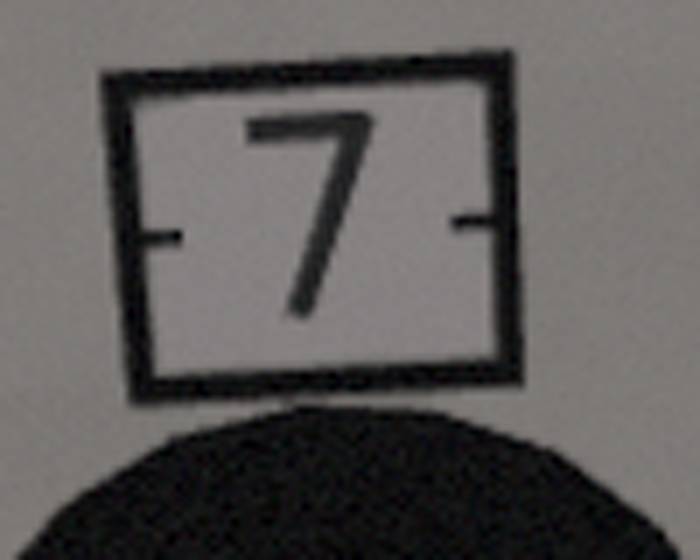

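Emit:
{"name": "move_arm", "arguments": {
  "deltas": "0 0 2 0 40;0 0 2 0 40;0 0 1.7 0 40;0 0 0 0 40"
}}

```text
time_s: 10.68
position: [0.5735, 0.0326, 0.1751]
tool_rot: [-0.0, 1.0, 0.023, -0.0]
wrist_force: [0.5, 6.6, 0.4]
grip_width: 0.0449
```

Emit:
{"name": "move_arm", "arguments": {
  "deltas": "0 0 0 0 60;0 0 0 0 85;0 0 0 0 85;0 0 0 0 85"
}}

```text
time_s: 11.18
position: [0.5736, 0.0321, 0.175]
tool_rot: [0.0, 1.0, 0.022, -0.0]
wrist_force: [0.4, -0.2, 0.6]
grip_width: 0.0853
```

Emit:
{"name": "move_arm", "arguments": {
  "deltas": "0 0 15 0 85;0 0 25 0 85;0 0 30 0 85;0 0 0 0 85"
}}

```text
time_s: 11.68
position: [0.5749, 0.0322, 0.2482]
tool_rot: [0.0, 1.0, 0.022, 0.002]
wrist_force: [-0.5, -0.2, -0.8]
grip_width: 0.085
```

Run:
```python
from h import *
o=arm.get_obs(); print(o["position"],o["wrist_force"],o["q"].round(3))
p=optics.read_camera("wrist"); save(p,"w10.png")
T=wT(p,o)
np.savez("w10.npz",T=T,K=p["camera_matrix"],r=p["range_z"],image=p["image"])
r=optics.look_for(p,"pawl_post"); print(r[:2])
```

```text
[0.57492539 0.03220547 0.24821689] [-0.46477669 -0.16150057 -0.75698954] [ 0.003  0.439  1.83  -0.     0.869  1.529]
[{'xyz': [0.5887, -0.0855, 0.0647], 'score': 0.92}]
```

View pics/w10.png

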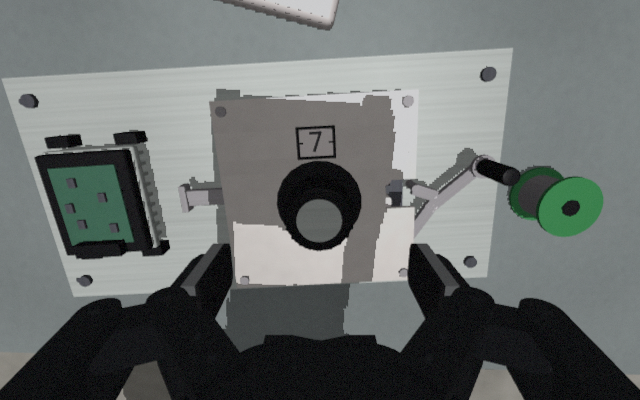

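Run:
```python
from h import *
d=np.load("w10.npz"); p={"image":d["image"],"camera_matrix":d["K"],"range_z":d["r"]};T=d["T"]
save(p,"w10b.png",(130,240,380,540),5)
a=np.radians(5.6);R=np.array([[np.cos(a),-np.sin(a)],[np.sin(a),np.cos(a)]]); c=np.array([.573,.032])
print("top",pt(p,511,176,T,.107),pt(p,511,176,T),"base",pt(p,484,166,T,.068))
for n,v in dict(home=(35,-108),pivot=(-62,-70)).items(): print(n,c+R@(np.array(v)/1000))
piv=np.array([-62,-70.])
for th in (0,.1,.2,.3,.35,.4,.5):
    b=np.radians(-21.4)-th; v=piv+104.2*np.array([np.cos(b),np.sin(b)]); print(th,c+R@v/1000)
print([(np.round(pt(p,u,v,T,.084)[:2],4)) for u,v in [(221,112),(407,101),(403,272),(245,280)]])
```

```text
top [ 0.60279209 -0.10499031  0.107     ] [ 0.60274149 -0.10515265  0.10675464] base [ 0.60232361 -0.10613311  0.068     ]
home [ 0.61837191 -0.07206916]
pivot [ 0.5181267  -0.04371606]
0 [ 0.61838982 -0.07208766]
0.1 [ 0.61505649 -0.08195553]
0.2 [ 0.61075466 -0.09144132]
0.3 [ 0.60552733 -0.10045026]
0.35 [ 0.60258258 -0.10474757]
0.4 [ 0.59942673 -0.10889233]
0.5 [ 0.59251379 -0.11668318]
[array([0.6374, 0.1082]), array([ 0.6513, -0.0303]), array([ 0.5083, -0.0447]), array([0.4943, 0.0938])]
```

View pics/w10b.png

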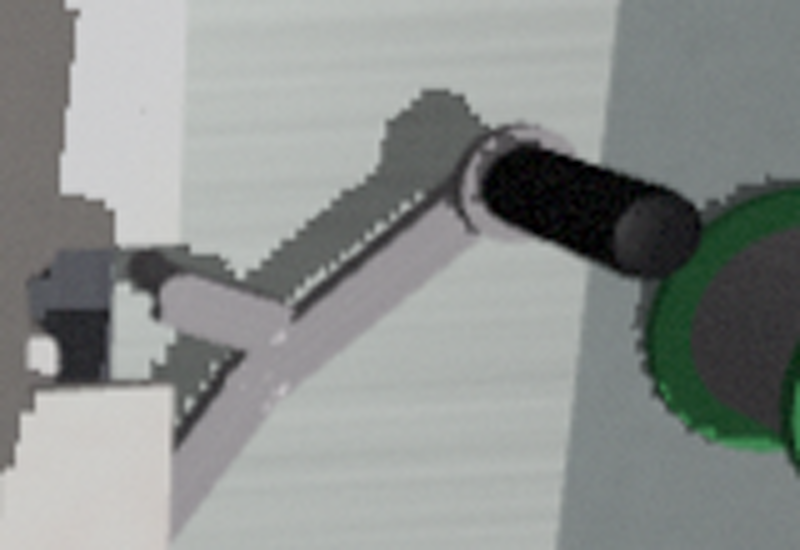

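Emit:
{"name": "move_arm", "arguments": {
  "deltas": "9 -46 0 -8 40;9 -46 0 -8 40;9 -45 0 -8 40;0 0 0 0 40;0 0 0 0 40"
}}

```text
time_s: 12.4
position: [0.6001, -0.1046, 0.2444]
tool_rot: [-0.0, 0.983, -0.186, -0.001]
wrist_force: [-0.4, -0.1, -0.5]
grip_width: 0.0398
```

Run:
```python
from h import *
o=arm.get_obs(); print(o["position"],o["tool_rot"],o["wrist_force"],o["q"].round(3),o["grip_width"])
p=optics.read_camera("wrist"); save(p,"w11.png")
T=wT(p,o); np.savez("w11.npz",T=T,K=p["camera_matrix"],r=p["range_z"],image=p["image"])
```

```text
[ 0.6000868  -0.10461372  0.24437363] [-1.27116774e-04  9.82582185e-01 -1.85826798e-01 -7.96562044e-04] [-0.36173113 -0.05264521 -0.53393075] [-0.222  0.488  1.751  0.     0.904  1.722] 0.03981511734372653
```

View pics/w11.png

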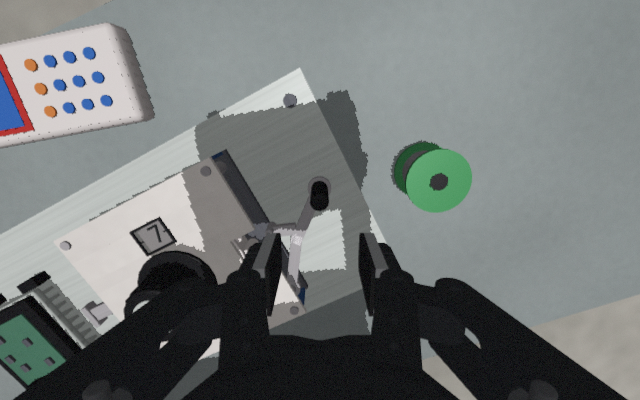

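Emit:
{"name": "move_arm", "arguments": {
  "deltas": "2.5 -0.5 -30 0 40;0 0 -30 0 40;0 0 -15 0 40;0 0 -9 0 40;0 0 0 0 40"
}}

```text
time_s: 13.08
position: [0.6032, -0.105, 0.1611]
tool_rot: [-0.0, 0.983, -0.186, -0.0]
wrist_force: [0.8, -0.2, -0.8]
grip_width: 0.0401
```

Run:
```python
from h import *
o=arm.get_obs(); print(o["position"],o["tool_rot"],o["wrist_force"],o["q"].round(3),o["grip_width"])
p=optics.read_camera("wrist"); save(p,"w12.png")
p=optics.read_camera("side"); save(p,"s12.png",(180,290,270,400),6)
```

```text
[ 0.60318253 -0.10501662  0.16105771] [-1.87816583e-05  9.82593391e-01 -1.85769228e-01 -1.49737813e-04] [ 0.80636893 -0.16026643 -0.78725956] [-0.222  0.598  1.805  0.     0.739  1.723] 0.04013897506815153
```

View pics/w12.png

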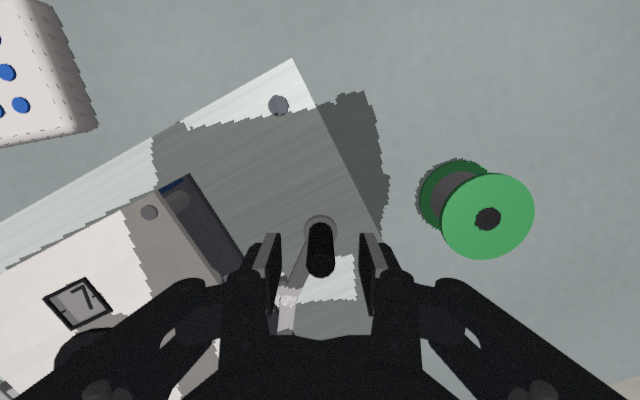

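View pics/s12.png

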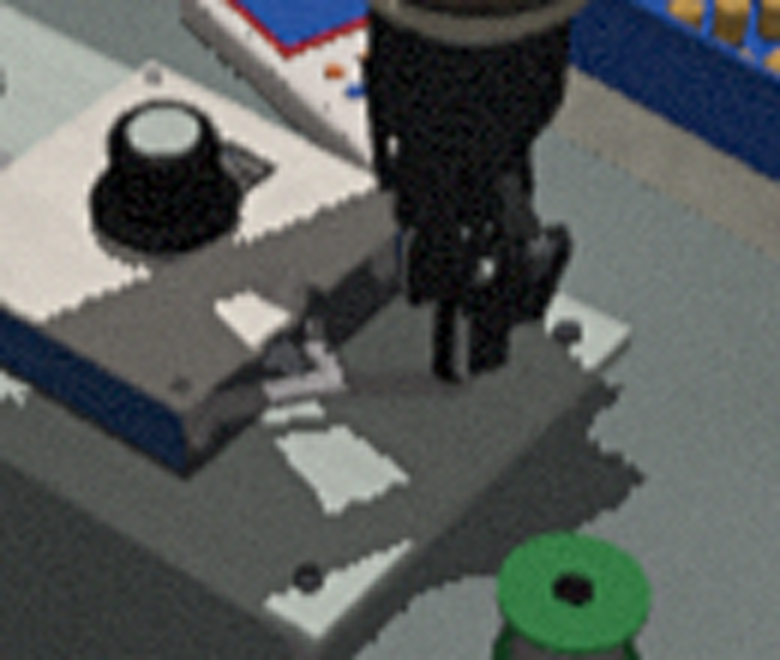

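Emit:
{"name": "move_arm", "arguments": {
  "deltas": "0 0 0 0 17;0 0 0 0 17;0 0 0 0 17",
  "squeeze": 20
}}

```text
time_s: 13.55
position: [0.6032, -0.1054, 0.1614]
tool_rot: [0.0, 0.983, -0.186, 0.0]
wrist_force: [0.9, -0.2, -0.1]
grip_width: 0.0173
```

Emit:
{"name": "move_arm", "arguments": {
  "deltas": "4 6 0 0 17;4 7 0 0 17;3 6 0 0 17;0 0 0 0 17"
}}

```text
time_s: 14.05
position: [0.6144, -0.0856, 0.161]
tool_rot: [-0.0, 0.983, -0.186, -0.0]
wrist_force: [0.3, 0.3, 0.4]
grip_width: 0.0168
```

Emit:
{"name": "move_arm", "arguments": {
  "deltas": "1 3 0 0 17;1 3 0 0 17;0 0 0 0 17"
}}

```text
time_s: 14.42
position: [0.6162, -0.0801, 0.1611]
tool_rot: [-0.0, 0.983, -0.186, -0.0]
wrist_force: [0.3, -0.5, 0.6]
grip_width: 0.017
```

Emit:
{"name": "move_arm", "arguments": {
  "deltas": "0.7 2 0 0 17;0.6 2 0 0 17;0 0 0 0 17"
}}

```text
time_s: 14.8
position: [0.6175, -0.0761, 0.1611]
tool_rot: [-0.0, 0.983, -0.186, -0.0]
wrist_force: [-0.4, 0.2, -0.6]
grip_width: 0.0168
```

Emit:
{"name": "move_arm", "arguments": {
  "deltas": "0.5 1.5 0 0 17;0.4 1.5 0 0 17;0 0 0 0 17"
}}

```text
time_s: 15.18
position: [0.6184, -0.0732, 0.1611]
tool_rot: [-0.0, 0.983, -0.186, -0.0]
wrist_force: [-0.2, 1.0, 0.1]
grip_width: 0.0171
```

Emit:
{"name": "move_arm", "arguments": {
  "deltas": "0.3 1 0 0 17;0 0 0 0 17"
}}

```text
time_s: 15.42
position: [0.6186, -0.0723, 0.1611]
tool_rot: [-0.0, 0.983, -0.186, -0.0]
wrist_force: [0.4, -0.5, -0.6]
grip_width: 0.0172
```

Emit:
{"name": "move_arm", "arguments": {
  "deltas": "0.3 1 0 0 17;0 0 0 0 17"
}}

```text
time_s: 15.68
position: [0.619, -0.0712, 0.1611]
tool_rot: [-0.0, 0.983, -0.186, 0.0]
wrist_force: [0.2, -0.5, 0.2]
grip_width: 0.0172
```

Run:
```python
from h import *
o=arm.get_obs(); print(o["position"],o["tool_rot"],o["wrist_force"],o["ft_torque"])
p=optics.read_camera("wrist"); save(p,"w13.png")
```

```text
[ 0.61897988 -0.07123108  0.16111607] [-2.37436874e-05  9.82548832e-01 -1.86004817e-01  1.86048371e-05] [ 0.21757787 -0.53481665  0.23370308] [ 0.00664582 -0.01905226  0.0184352 ]
```

View pics/w13.png

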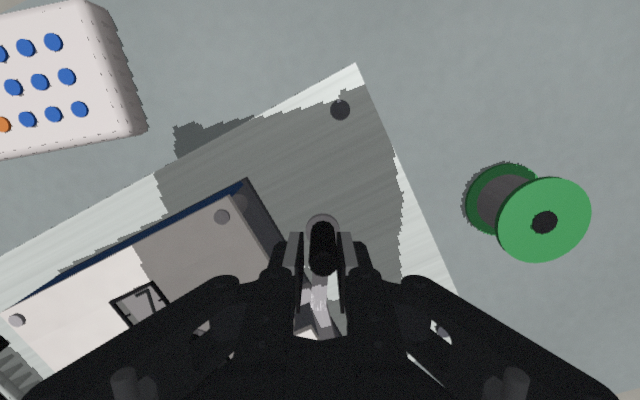

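Emit:
{"name": "move_arm", "arguments": {
  "deltas": "0.2 0.7 0 0 17;0 0 0 0 17"
}}

```text
time_s: 15.98
position: [0.6192, -0.0706, 0.1611]
tool_rot: [-0.0, 0.983, -0.186, 0.0]
wrist_force: [0.4, -0.5, -0.5]
grip_width: 0.017
```

Emit:
{"name": "move_arm", "arguments": {
  "deltas": "0.2 0.5 0 0 17;0 0 0 0 17"
}}

```text
time_s: 16.23
position: [0.6194, -0.0701, 0.1611]
tool_rot: [-0.0, 0.983, -0.186, -0.0]
wrist_force: [-0.1, -0.4, 0.5]
grip_width: 0.0169
```

Emit:
{"name": "move_arm", "arguments": {
  "deltas": "0.2 0.5 0 0 17;0 0 0 0 17"
}}

```text
time_s: 16.48
position: [0.6195, -0.0696, 0.1611]
tool_rot: [-0.0, 0.983, -0.186, -0.0]
wrist_force: [0.4, -0.2, -0.3]
grip_width: 0.0172
```

Emit:
{"name": "move_arm", "arguments": {
  "deltas": "0.2 0.5 0 0 17;0 0 0 0 17"
}}

```text
time_s: 16.73
position: [0.6197, -0.0693, 0.1611]
tool_rot: [0.0, 0.983, -0.186, -0.0]
wrist_force: [-2.4, -3.9, 0.4]
grip_width: 0.0173
```

Emit:
{"name": "move_arm", "arguments": {
  "deltas": "0.1 0.3 0 0 17;0 0 0 0 17"
}}

```text
time_s: 16.98
position: [0.6197, -0.0692, 0.1611]
tool_rot: [0.0, 0.983, -0.186, -0.0]
wrist_force: [-2.2, -6.3, 0.6]
grip_width: 0.0171
```

Run:
```python
from h import *
o=arm.get_obs(); print(o["position"],o["wrist_force"],o["ft_torque"])
```

```text
[ 0.61969439 -0.06918431  0.16105306] [-2.18970629 -6.29549369  0.6008287 ] [-0.99889572  0.36571131  0.00522229]
```

Emit:
{"name": "move_arm", "arguments": {
  "deltas": "-0.5 -1.4 0 0 17;0 0 0 0 24;0 0 0 0 28;0 0 0 0 28"
}}

```text
time_s: 17.48
position: [0.6194, -0.0701, 0.1611]
tool_rot: [-0.0, 0.983, -0.186, 0.0]
wrist_force: [-0.3, -0.4, 0.2]
grip_width: 0.0279
```

Emit:
{"name": "move_arm", "arguments": {
  "deltas": "0 0 15 0 28;0 0 30 0 28;0 0 40 0 40;0 0 0 0 40"
}}

```text
time_s: 17.98
position: [0.621, -0.0704, 0.2502]
tool_rot: [-0.0, 0.983, -0.186, 0.003]
wrist_force: [0.4, -0.9, -0.7]
grip_width: 0.04
```

Emit:
{"name": "move_arm", "arguments": {
  "deltas": "-10 40 0 0 85;-10 40 20 0 85;-10 0 0 0 85;0 0 0 0 85"
}}

```text
time_s: 18.48
position: [0.5886, 0.0097, 0.266]
tool_rot: [0.0, 0.983, -0.186, -0.0]
wrist_force: [0.3, 0.2, -0.6]
grip_width: 0.0849
```

Run:
```python
from h import *
o=arm.get_obs(); print(o["position"],o["wrist_force"])
p=optics.read_camera("wrist"); save(p,"w14.png"); T=wT(p,o)
np.savez("w14.npz",T=T,K=p["camera_matrix"],r=p["range_z"],image=p["image"])
```

```text
[0.58863843 0.00967399 0.26599568] [ 0.3355489   0.15289156 -0.62107055]
```

View pics/w14.png

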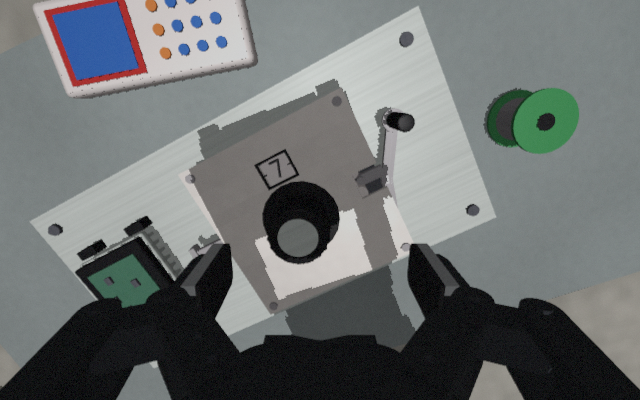

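Run:
```python
from h import *
d=np.load("w14.npz"); p={"image":d["image"],"camera_matrix":d["K"],"range_z":d["r"]};T=d["T"]
save(p,"w14b.png",(90,220,340,450),5); save(p,"w14c.png",(140,200,245,310),9)
print("top",pt(p,405,122,T,.107),pt(p,405,122,T))
P=[pt(p,u,v,T,.084) for u,v in [(337,101),(405,247),(273,306),(190,179)]]; print(np.round(P,4),np.mean(P,0))
a=np.radians(5.6);R=np.array([[np.cos(a),-np.sin(a)],[np.sin(a),np.cos(a)]])
q=R.T@(pt(p,405,122,T,.107)[:2]-np.mean(P,0)[:2])*1000; print(q, "lever",np.arctan2(-38,97)-np.arctan2(q[1]+70,q[0]+62))
```

```text
top [ 0.61941258 -0.07147841  0.107     ] [ 0.61941437 -0.07147575  0.10701132]
[[ 0.6514 -0.0311  0.084 ]
 [ 0.508  -0.0443  0.084 ]
 [ 0.4941  0.0947  0.084 ]
 [ 0.6375  0.1089  0.084 ]] [0.57272631 0.03205489 0.084     ]
[  36.36037473 -107.59496177] lever -0.008293935359303006
```

View pics/w14b.png

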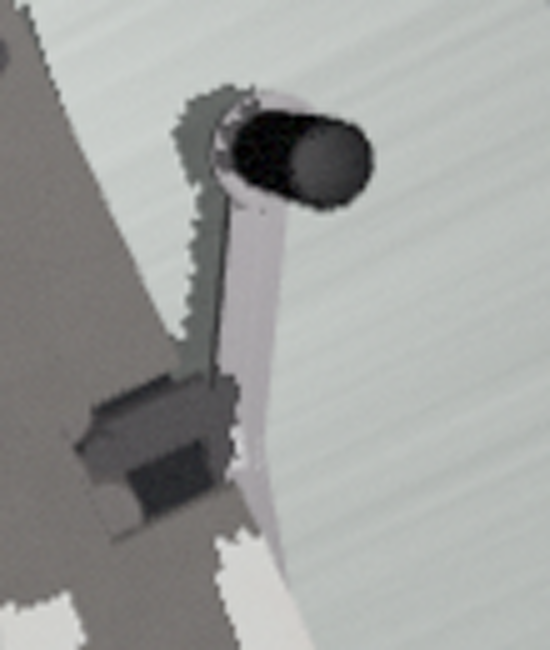

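View pics/w14c.png

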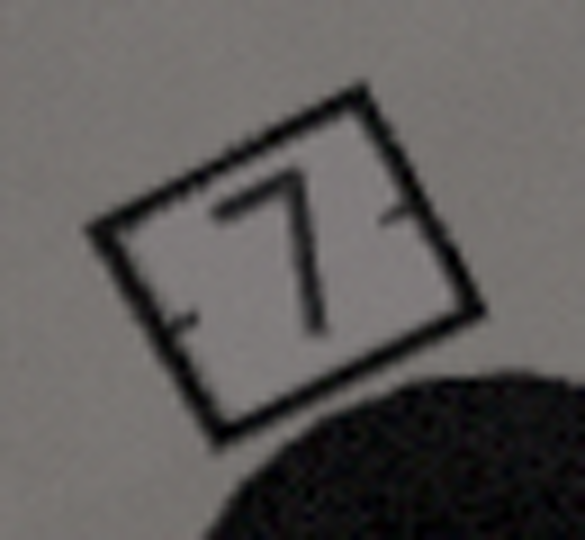

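```bash
python3 -c "
from workcell import finish_job; print(finish_job())"
```

```text
the job is handed in; nothing more can be done
None
```

The dial is set to 7, the knob is back up, and the index lever is swung in to its stop. I handed the job in at about 18.5 s with the gripper clear of the fixture; it returned no verdict.

- **Dial:** I gripped the knob and pressed it until tooth met tooth. The wrist read at most about 10 N, and I turned it to a gap before pressing on to about 6 mm deep. The knob then turned clockwise, from between 3 and 4 until the 7 stood in the window. Before release the 7 was about 0.2 mm off the middle.
- **Lever:** I moved the post in with the fingers loosely around it. The nose went past the rim with no noticeable force and stopped hard. I pushed to about 6.7 N at that stop, then backed off.
- **Last checks:** The final wrist picture shows the 7 centred at the marks. The post is at (36.4, -107.6) mm in the fixture's axes, against (35, -108) for home, which puts the lever angle within about 0.01 rad of zero. The nose in the notch is hidden by the cover, so its seating is judged from the post position and the hard stop. Module, spool and pendant were not touched, and no check failed.

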